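# Put the stoppers away in the covered carousel bin

## Task

Put the clean stoppers away: turn the carousel (it has an upright peg for that) until the big half-round compartment sits squarely under the chute, then tip the tray above the chute (its arched handle swings towards the carousel) so that all three stoppers slide down into that compartment. Then lower the bin's open lid gently, without slamming it, until it is fully closed, and leave the other things on the bench where they are.

Things in the scene. Friction and masses are not known exactly. Their poses are not given: they have to be found in the camera images.
- station: the covered carousel bin's fixed steel housing, 270 x 270 mm, walls 115 mm high, 6 mm thick; the wall on its own -y side is only 55 mm high, as a slot for the chute. Origin on the table under the centre, which is also the carousel's vertical axis; the lid hinges along the top of its +y wall (own axes; the housing stands somewhat turned)
- carousel (a joint): angle of the round white carousel (232 mm across, floor 30 mm, rim and dividers 68 to 75 mm above the table) in the housing, rad, positive anticlockwise from above, free 3 rad either way from 0. Turning takes about 0.05 N m; it stays where it is left. At 0 the big compartment's middle points along the housing's +x; the chute is on the housing's -y side
- peg (a point): the carousel's upright steel turning peg, 14 mm across, 55 mm from the carousel axis, 150 degrees anticlockwise (from above) from the middle of the big compartment; the point is on the peg's axis 100 mm above the table; the top is at 112 mm and the peg stands clear above 75 mm, where nothing else on the carousel is as high
- big_compartment (a point): middle of the big compartment, an empty half of the round carousel (the other half has three narrow 60 degree compartments with other small stock), on its floor, 80 mm from the carousel axis, 30 mm above the table. Own x points out from the axis through its middle; a straight divider bounds it at x = -80 mm from here
- chute_mouth (a point): the point just in front of the chute's lower lip, 80 mm from the carousel axis, 68 mm above the table: parts drop here. The chute is a steel trough 70 mm wide inside that rises at 52 degrees outwards from the carousel. Own +y points level, from the chute to the carousel axis; own x is parallel to the tray's hinge and bar
- tray (a joint): tipping angle of the stopper tray at the top of the chute, rad: 0 level and resting, up to 1.05 fully tipped towards the carousel; it falls back to level by itself when let go. Tipping takes under 3 N at the bar; the stoppers begin to slide between about 0.4 and 0.7; all come out at full tip
- tray_bar (a point): middle of the horizontal bar (8 mm round, 74 mm long) of the tray's arched handle, 90 mm from the tray's hinge line; with the tray level it stands over the tray (79 mm above its floor, about 251 mm above the table, 43 mm farther from the carousel than the hinge line). Pushed level towards the carousel from its outer side it swings about the hinge and tips the tray
- tray_hinge (a point): middle of the tray's hinge line at its outlet edge, 172 mm above the table and 172 mm from the carousel axis. The level tray runs 85 mm outwards from here, 66 mm wide, walls 30 mm high
- lid (a joint): angle of the flat metal lid, rad: 0 fully closed and level on the housing, starts open at about 1.4 to 1.85 (1.57 is upright). Stiff hinge: it stays where it is left; moving it takes about 1 to 5 N at the free edge
- lid_hinge (a point): middle of the lid's hinge line on top of the housing's +y wall, 115 mm above the table and 135 mm from the carousel axis
- lid_edge (a point): middle of the lid's free edge, 220 mm from the hinge line; the lid is 270 mm wide along the hinge and 6 mm thick with a rim 6 mm higher along the free edge on its outer (upper when closed) side; closed, it leaves a 50 mm strip open at the chute side
- stopper0_mid (a point): centre of a dark tapered stopper, 24 mm across the top, 20 mm across the foot, 26 mm tall, 15 g; starts standing in the tray
- stopper1_mid (a point): centre of a dark tapered stopper, 24 mm across the top, 20 mm across the foot, 26 mm tall, 15 g; starts standing in the tray
- stopper2_mid (a point): centre of a dark tapered stopper, 24 mm across the top, 20 mm across the foot, 26 mm tall, 15 g; starts standing in the tray
- stopper0: the same stopper, origin at the centre of its foot
- stopper1: the same stopper, origin at the centre of its foot
- stopper2: the same stopper, origin at the centre of its foot
- glass: empty clear drinking glass, 84 mm across, 145 mm tall; a bystander, to be left alone; origin under its centre
- jar: small amber jar, 56 mm across, 75 mm tall; a bystander, to be left alone; origin under its centre
- sample: white sample bottle, 52 mm across, 110 mm tall; a bystander, to be left alone; origin under its centre
- mouse: black computer mouse, 100 x 60 x 30 mm; a bystander, to be left alone; origin under its centre
- beaker: small white beaker, 62 mm across, 60 mm tall; a bystander, to be left alone; origin under its centre
- marker: black marker pen lying down, 130 mm long, 14 mm thick; a bystander, to be left alone; origin under its centre

How it is judged (in metres and radians):
On the way, in this order (a step that is already met when the one before it is completed fails the run):
1. the big compartment is turned squarely under the chute (horizontal distance between big_compartment and chute_mouth below 0.03 m and velocity of joint carousel between -0.1 and 0.1 rad/s), for 0.2 s.
2. the tray is tipped (horizontal distance between big_compartment and chute_mouth below 0.03 m and value of joint tray above 0.4 rad).
3. all three stoppers lie in the big compartment (x of each of stopper0_mid, stopper1_mid, stopper2_mid in the frame of big_compartment above -0.075 m and horizontal distance between each of stopper0_mid, stopper1_mid, stopper2_mid and station below 0.112 m and height (world z) of stopper0_mid between 0.03 and 0.085 m and height (world z) of stopper1_mid between 0.03 and 0.085 m and height (world z) of stopper2_mid between 0.03 and 0.085 m and linear speed of each of stopper0, stopper1, stopper2 below 0.05 m/s), for 0.2 s.
4. the lid is closed (value of joint lid below 0.05 rad), for 0.2 s.
At the end, for the whole second after the job is handed in: the lid is closed to within 0.05 rad (11 mm at its free edge), all three stoppers lie at rest in the big half-round compartment, and that compartment's middle is still within 30 mm of under the chute mouth (all of step 3 and value of joint lid below 0.05 rad and horizontal distance between big_compartment and chute_mouth below 0.03 m); the robot touches nothing.
It fails at once if the lid is slammed (faster than 2.5 rad/s) (velocity of joint lid below -2.5 rad/s).
It fails at once if a bystander is shifted by more than 40 mm or knocked over (distance of any of glass, jar, sample, mouse, beaker, marker from where it was at the start of the episode above 0.04 m or angle between any of glass, jar, sample, mouse, beaker, marker's own z axis and vertical above 0.5 rad).
It also fails if it takes over 72 s, if anything falls off the work surface, if the arm or the gripper's body presses on something with over 40 N, if the wrist force passes 120 N, or if a joint passes its speed limit or range.

## Robot

A 6-joint arm with a two-finger parallel gripper is mounted at the origin on the work surface. World frame = base frame: x ahead of the robot, y to its left, z up, the work surface at z = 0. Lengths are in m, angles in degrees, forces in N, time in s.
With the tool pointing down it reaches from about 0.375 to 0.9 m from the base axis. Payload 3.1 kg.
Tool frame: the origin (TCP) lies at the very end of the fingers, on their centre line; the grasp point (between the pads) lies 19 mm behind it; z points along the fingers, y is the direction in which the jaws open and shut (so a half turn about z gives the same grasp; the last joint's range is limited). The gripper opens to 87 mm and grips with 3 to 60 N. Pads are 19 mm wide; open, the fingers measure 117 mm over their backs; the gripper's body (75 mm by 190 mm) begins 51 mm behind the grasp point.
Start: joints at [54.632, 30.224, 82.088, -0, 67.689, -10.227], TCP at [0.265, 0.566, 0.223] pointing down, gripper open.
Joint ranges: [-176.69, 176.69], [-43.24, 126.21], [12.49, 139.97], [-82, 262], [0, 151.66], [-163.58, 163.58]. Speed limits (degrees/s): [159.86, 159.86, 180, 180, 180, 180].

## Interface

Orientations are given as a 3x3 rotation matrix whose columns are the frame's x, y, z axes.
In Python, from rig import readout, capture, camera_model, bot, spot_in, regions_of gives the robot as it stands.
- The arm moves only by the tool send_rows, never from a script. Its argument "moves" is a list that holds one entry, the list of rows, each a list of 7 numbers: the turn, a rotation vector about the tool's x, y, z in degrees, then the shift along the tool's x, y, z in cm, then the opening, from -1 (shut) to 1 (fully open). A call has exactly 5 rows; each row shifts and turns the commanded pose from where the row before left it, along the tool's axes as they then stand; what a row does not reach is not made up. A row lasts 1/10 s, in which the tool goes at most 50 mm and 8.59 degrees, less where a joint would pass 70% of its speed; a pose out of reach is approached as far as the arm can. A call with a gripper value outside its range is refused whole. The fingers move at their own pace and stop on an object; the grip force is fixed at half the most. Time passes only in rows, so rows that do not move let the fingers close, or fill a call up. It gives the time, the measured TCP pose, the force and the opening at its end, in the units of the state.
- readout.read_state(): the state, without advancing time (a new reading comes with each control period).
- capture(name): name is "scene" or "top"; returns the picture (420x560x3 uint8, blue, green, red); there is no depth.
- camera_model(name): a dict with "camera_matrix" (3x3 intrinsics, pixels), "pose" (4x4, takes a point from camera to world coordinates). Camera axes: x right, y up, looking along -z (the intrinsics and any distortion apply to the point x, -y, -z); pixel columns grow to the right and rows downward; lengths in m; the calibration is good to about 2 mm. A picture is of the moment at which its call begins. camera_model takes no time and is no camera call.
- bot.hand_in(): hands the job in, once; it reports no verdict.
Trained networks look in the newest picture that a camera, given by its name, has taken for a name from the list of things; names that differ only in an ending like _2 or _b are one class to them, and where a whole thing is asked for, a point or a joint stands for the part that bears it (a point fixed in the world has none). Each returns a list of dicts, best first, with "p" (0 to 1); they miss things now and then, are a little off and sometimes report something else, mostly with a low value. They report only what shows in the picture. A call takes as long as a camera call.
- spot_in(camera, thing): "location" ([x, y, z] in m, in world coordinates, good to about 4 mm: the middle of the surface that is visible of it).
- regions_of(camera, thing): "mask" (420x560 bool, what is visible of it).
The state is a dict: "time_s": time; "joint_positions": joint angles; "qvel": joint speeds; "tau": joint torques, N m; "position": TCP position; "tcp_rot": TCP orientation; "force": force on the tool from outside, world axes, zero at the start; "moment": the same for the moment, N m; "opening": opening from 0.0 (shut) to 1.0 (fully open).
Only numpy, scipy, OpenCV 4.12 (cv2) and the standard library are available. Lean on these libraries where they do the work, as an engineer would, in place of code of your own. Each camera call takes 0.05 s, during which the arm holds its last target. There are 200 camera calls.

## Working session

There is one attempt and no reset: what is moved stays moved. The work goes in short steps, Python scripts to look and compute and a tool call to move; the robot and the scene stay as the last step left them, time stands still between calls to the robot, and variables do not carry over. Pictures are saved under pics/ and viewed, about 8 in all and at most 12, crops included, and the job is handed in when it is done.

Besides the shell and the picture viewer there is one more tool, called after ">>>" by a JSON object that holds its "api" and its "payload". send_rows: Moves the arm, as the interface text tells. Its arguments: {"type":"object","properties":{"moves":{"type":"array","items":{"type":"array","items":{"type":"array","items":{"type":"number"}}}}},"required":["moves"]}

```bash
ls; mkdir -p pics; python3 - <<'E'
from rig import readout, capture, camera_model, bot, spot_in, regions_of
import cv2, numpy as np
for c in ("scene","top"):
    im=capture(c); cv2.imwrite(f"pics/{c}0.png",im)
    m=camera_model(c); print(c,np.round(m["camera_matrix"],1).tolist(),np.round(m["pose"],3).tolist(),[k for k in m])
    for t in "station carousel peg big_compartment tray tray_bar lid lid_edge stopper0 glass jar sample mouse beaker marker".split():
        r=spot_in(c,t); print(t,[(np.round(d["location"],3).tolist(),round(d["p"],2)) for d in r[:3]])
s=readout.read_state(); print(s["time_s"],s["position"],np.round(s["tcp_rot"],3).tolist(),s["force"])
E
```

```text
pics
scene [[401.8, 0.0, 281.4], [0.0, 401.8, 217.0], [0.0, 0.0, 1.0]] [[0.263, -0.674, 0.69, 1.329], [0.965, 0.194, -0.178, -0.161], [-0.014, 0.712, 0.702, 0.994], [0.0, 0.0, 0.0, 1.0]] ['camera_matrix', 'pose']
station [([0.5, 0.126, 0.07], 0.66)]
carousel [([0.488, 0.049, 0.031], 0.87), ([0.5, -0.163, 0.194], 0.36)]
peg [([0.489, 0.049, 0.041], 0.77)]
big_compartment [([0.485, 0.054, 0.035], 0.74), ([0.479, -0.179, 0.191], 0.43), ([0.503, -0.164, 0.188], 0.21)]
tray [([0.503, -0.164, 0.19], 0.58)]
tray_bar [([0.502, -0.164, 0.192], 0.7)]
lid [([0.489, 0.195, 0.243], 0.77), ([0.771, 0.183, 0.099], 0.56), ([0.515, -0.149, 0.128], 0.33)]
lid_edge [([0.491, 0.194, 0.246], 0.59)]
stopper0 [([0.497, -0.179, 0.198], 0.58), ([0.475, -0.178, 0.196], 0.54)]
glass [([0.485, 0.052, 0.039], 0.69), ([0.773, 0.183, 0.1], 0.66), ([0.489, -0.145, 0.201], 0.63)]
jar [([0.791, -0.156, 0.067], 0.9)]
sample [([0.501, -0.164, 0.187], 0.68), ([0.711, -0.356, 0.068], 0.65)]
mouse [([0.347, -0.376, 0.031], 0.7)]
beaker [([0.502, -0.162, 0.192], 0.29), ([0.485, 0.049, 0.032], 0.24)]
marker [([0.424, 0.417,
[... 739 characters left out ...]
5, 0.194, 0.271], 0.64), ([0.499, -0.181, 0.202], 0.6), ([0.465, -0.178, 0.198], 0.56)]
glass [([0.773, 0.193, 0.094], 0.89), ([0.496, 0.051, 0.029], 0.47), ([0.488, 0.1, 0.032], 0.21)]
jar [([0.766, -0.152, 0.076], 0.63), ([0.462, 0.189, 0.271], 0.3)]
sample [([0.683, -0.353, 0.075], 0.64), ([0.317, 0.326, 0.01], 0.43), ([0.492, 0.053, 0.031], 0.33)]
mouse [([0.328, -0.372, 0.028], 0.77), ([0.492, 0.055, 0.03], 0.69), ([0.466, -0.18, 0.201], 0.37)]
beaker [([0.314, 0.326, 0.012], 0.64), ([0.482, -0.122, 0.164], 0.28)]
marker [([0.414, 0.415, 0.007], 0.45)]
1.6 [0.2654857  0.56578776 0.22256672] [[-0.905, 0.425, 0.0], [0.425, 0.905, 0.0], [-0.0, 0.0, -1.0]] [0.67569162 0.18710015 0.35918768]
```

View pics/top0.png

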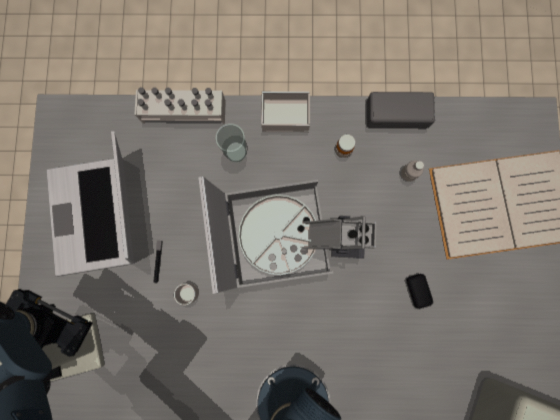

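View pics/scene0.png

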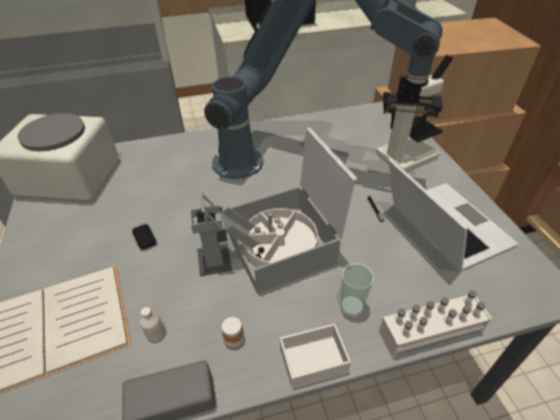

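```bash
python3 - <<'E'
import cv2
im=cv2.imread("pics/top0.png")[165:305,190:390]
cv2.imwrite("pics/crop1.png",cv2.resize(im,None,fx=4,fy=4,interpolation=cv2.INTER_CUBIC))
E
cat > h.py <<'E'
import numpy as np
from rig import readout, capture, camera_model, bot, spot_in, regions_of
def w(c,u,v,z):
    m=camera_model(c);K=m["camera_matrix"];P=m["pose"]
    d=P[:3,:3]@np.array([(u-K[0,2])/K[0,0],-(v-K[1,2])/K[1,1],-1]);o=P[:3,3]
    return o+d*(z-o[2])/d[2]
def px(c,p):
    m=camera_model(c);K=m["camera_matrix"];P=m["pose"]
    q=P[:3,:3].T@(np.array(p)-P[:3,3]);return K[0,2]-K[0,0]*q[0]/q[2], K[1,2]+K[1,1]*q[1]/q[2]
E
```

```text
(no output)
```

View pics/crop1.png

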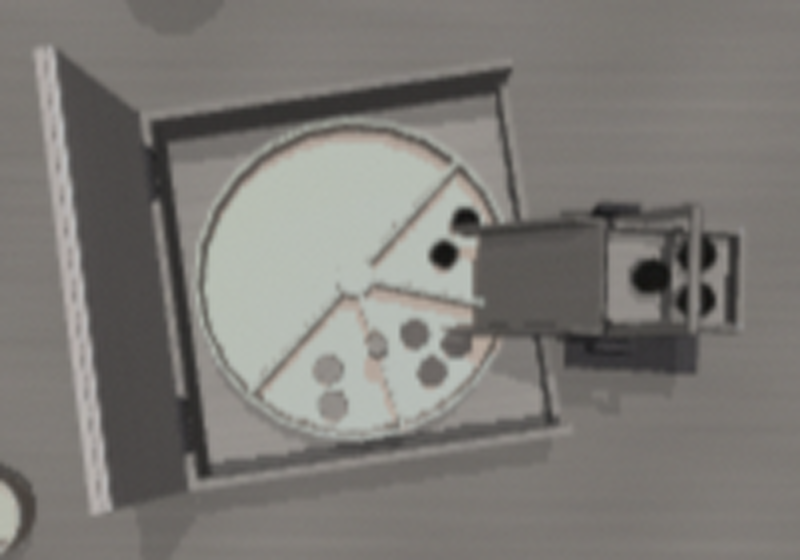

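```bash
python3 - <<'E'
from h import *
f=lambda u,v,z: w("top",u/4+190-.4,v/4+165-.4,z)
C=[f(150,118,.115),f(512,66,.115),f(565,430,.115),f(190,487,.115)]
print(np.round(C,4).tolist())
for i in range(4): d=C[(i+1)%4]-C[i]; print(np.linalg.norm(d[:2]),np.degrees(np.arctan2(d[1],d[0])))
c=np.mean(C,0); print("centre",c,"circle",f(357,279,.07))
a=f(460,165,.07);b=f(255,390,.07);d=a-b;print("div",np.degrees(np.arctan2(d[1],d[0])),(a+b)/2)
bar=(f(696,205,.251)+f(694,332,.251))/2; print("bar",bar, f(696,205,.251),f(694,332,.251))
print("hinge",(f(605,222,.172)+f(605,330,.172))/2)
print("lid edge@.335",f(45,48,.335),f(98,512,.335), "lidangle cand")
yaw=np.radians(7.6)
for pa in (197.6,):
    p=c+.055*np.array([np.cos(np.radians(pa)),np.sin(np.radians(pa)),0]);p[2]=.112
    print("peg",p,(np.array(px("top",p))-[189.6,164.6])*4,[px("scene",p)])
    print("peg scene base",px("scene",[*p[:2],.075]))
E
```

```text
[[0.5996, 0.1973, 0.115], [0.64, -0.0625, 0.115], [0.381, -0.0993, 0.115], [0.3388, 0.1616, 0.115]]
0.2629081915116868 -81.14140255305188
0.2616122934478595 -171.91280618824425
0.2642774447172339 99.19309230950158
0.26317681113471414 7.794624295234523
centre [0.48986435 0.04924294 0.115     ] circle [0.48913606 0.04803503 0.07      ]
div -41.59992970262055 [0.4909904  0.04702033 0.07      ]
bar [ 0.48212226 -0.16577129  0.251     ] [ 0.52178074 -0.16702331  0.251     ] [ 0.44246378 -0.16451927  0.251     ]
hinge [ 0.48405526 -0.12043745  0.172     ]
lid edge@.335 [0.59889097 0.22628831 0.335     ] [0.33338579 0.18621776 0.335     ] lidangle cand
peg [0.43743886 0.0326126  0.112     ] [376.82398739 347.07958635] [(np.float64(269.9908918339225), np.float64(213.6242604954154))]
peg scene base (np.float64(270.3805026011067), np.float64(221.8746580427836))
```

```bash
python3 - <<'E'
import cv2
im=cv2.imread("pics/scene0.png")[130:290,180:380]
cv2.imwrite("pics/crop2.png",cv2.resize(im,None,fx=3.7,fy=3.7,interpolation=cv2.INTER_CUBIC))
E
```

```text
(no output)
```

View pics/crop2.png

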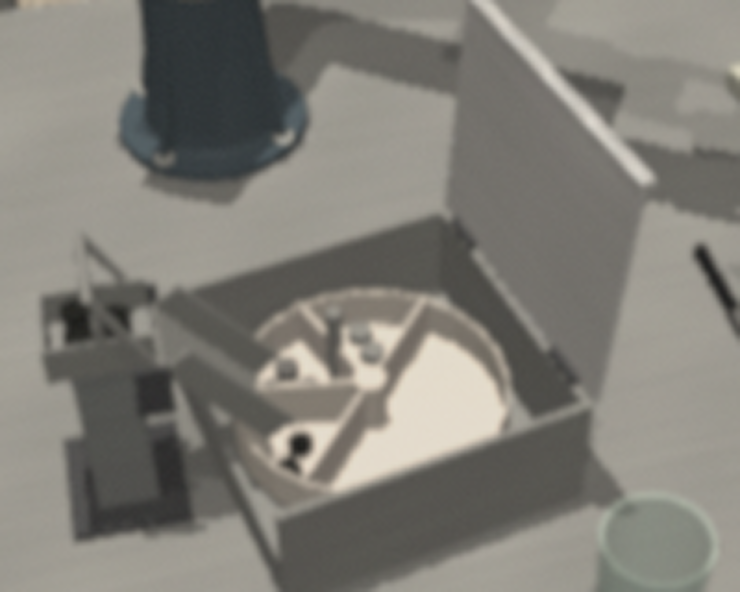

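>>> {"api": "send_rows", "payload": {"moves": [[[0,0,-8,0,0,-4.5,-0.1],[0,0,-8,0,0,-4.5,-0.1],[0,0,-8,0,0,-4.5,-0.1],[0,0,-8,0,0,-4.5,-0.1],[0,0,-8,0,0,-2,-0.1]]]}}

```text
time_s: 2.1
position: [0.2662, 0.567, 0.4282]
tcp_rot: [[-0.965, -0.262, 0.005], [-0.262, 0.965, 0.007], [-0.007, 0.006, -1.0]]
force: [1.1, -0.9, 1.1]
opening: 0.628
```

>>> {"api": "send_rows", "payload": {"moves": [[[0,0,0,-0.25,-4.67,0,-0.1],[0,0,0,-0.25,-4.67,0,-0.1],[0,0,0,-0.25,-4.67,0,-0.1],[0,0,0,-0.25,-4.67,0,-0.1],[0,0,0,-0.25,-4.67,0,-0.1]]]}}

```text
time_s: 2.6
position: [0.3375, 0.3415, 0.4227]
tcp_rot: [[-0.966, -0.257, 0.001], [-0.257, 0.966, 0.0], [-0.001, -0.0, -1.0]]
force: [0.9, -0.3, -0.4]
opening: 0.451
```

>>> {"api": "send_rows", "payload": {"moves": [[[0,0,0,-0.25,-4.67,0,-0.1],[0,0,0,-0.25,-4.67,0,-0.1],[0,0,0,-0.25,-4.67,0,-0.1],[0,0,0,-0.25,-4.67,0,-0.1],[0,0,0,-0.25,-4.67,0,-0.1]]]}}

```text
time_s: 3.1
position: [0.4095, 0.1191, 0.4229]
tcp_rot: [[-0.967, -0.257, 0.001], [-0.257, 0.967, 0.0], [-0.001, -0.0, -1.0]]
force: [0.5, 0.0, -0.5]
opening: 0.45
```

>>> {"api": "send_rows", "payload": {"moves": [[[0,0,0,-0.25,-4.67,0,-0.1],[0,0,0,-0.25,-4.67,0,-0.1],[0,0,-8,0,0,0,-0.1],[0,0,-8,0,0,0,-0.1],[0,0,-8,0,0,0,-0.1]]]}}

```text
time_s: 3.6
position: [0.4382, 0.0311, 0.4225]
tcp_rot: [[-0.776, -0.63, -0.0], [-0.63, 0.776, 0.0], [0.0, 0.0, -1.0]]
force: [0.2, 0.2, 0.9]
opening: 0.447
```

>>> {"api": "send_rows", "payload": {"moves": [[[0,0,-7.5,0,0,3,-0.1],[0,0,0,0,0,3,-0.1],[0,0,0,0,0,3,-0.1],[0,0,0,0,0,3,-0.1],[0,0,0,0,0,0,-0.1]]]}}

```text
time_s: 4.1
position: [0.4351, 0.0323, 0.2994]
tcp_rot: [[-0.69, -0.724, -0.009], [-0.724, 0.69, 0.002], [0.005, 0.008, -1.0]]
force: [-0.1, -0.2, -0.3]
opening: 0.454
```

>>> {"api": "send_rows", "payload": {"moves": [[[0,0,0,0,0,4,-0.1],[0,0,0,0,0,4,-0.1],[0,0,0,0,0,4,-0.1],[0,0,0,0,0,4,-0.1],[0,0,0,0,0,2,-0.1]]]}}

```text
time_s: 4.6
position: [0.4383, 0.0318, 0.1213]
tcp_rot: [[-0.69, -0.724, -0.001], [-0.724, 0.69, 0.0], [0.001, 0.001, -1.0]]
force: [0.2, 0.5, -0.6]
opening: 0.447
```

>>> {"api": "send_rows", "payload": {"moves": [[[0,0,0,0,0,1.5,-0.1],[0,0,0,0,0,1.5,-0.1],[0,0,0,0,0,0,-0.45],[0,0,0,0,0,0,-0.45],[0,0,0,0,0,0,-0.45]]]}}

```text
time_s: 5.1
position: [0.4395, 0.0316, 0.0937]
tcp_rot: [[-0.69, -0.724, 0.003], [-0.724, 0.69, -0.001], [-0.002, -0.002, -1.0]]
force: [-0.4, 0.2, -0.4]
opening: 0.299
```

```bash
python3 - <<'E'
from h import *; import cv2
im=capture("scene")[100:290,170:400]
s=readout.read_state(); print(s["position"],s["force"],s["opening"],s["joint_positions"])
cv2.imwrite("pics/c3.png",cv2.resize(im,None,fx=3,fy=3,interpolation=cv2.INTER_CUBIC))
E
```

```text
[0.43933971 0.03163026 0.09368918] [-0.5288432  -0.17654158  0.32579294] 0.2909114579527492 [-1.04778037e+01  2.97597962e+01  1.14891387e+02 -3.93611215e-04
  3.51902833e+01 -1.46839498e+02]
```

View pics/c3.png

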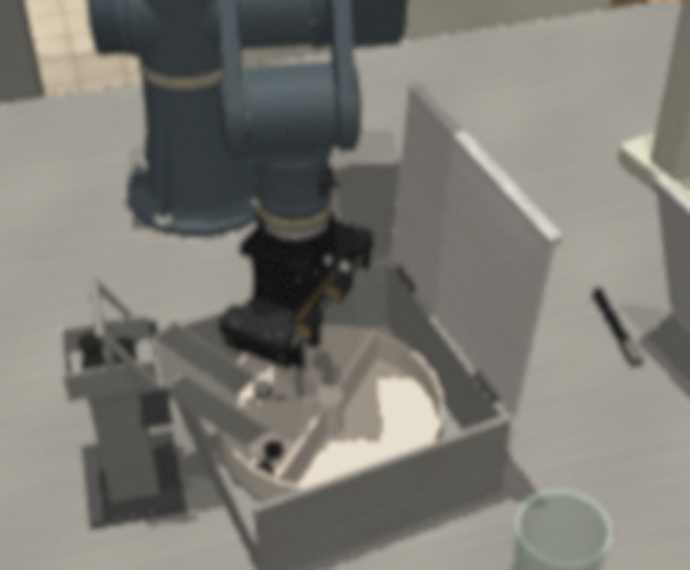

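>>> {"api": "send_rows", "payload": {"moves": [[[0,0,5,-0.244,0.414,0,-0.45],[0,0,5,-0.244,0.414,0,-0.45],[0,0,5,-0.244,0.414,0,-0.45],[0,0,5,-0.244,0.414,0,-0.45],[0,0,5,-0.244,0.414,0,-0.45]]]}}

```text
time_s: 5.65
position: [0.4378, 0.0552, 0.0937]
tcp_rot: [[-0.933, -0.361, 0.005], [-0.361, 0.933, -0.001], [-0.004, -0.003, -1.0]]
force: [1.6, -0.8, -1.2]
opening: 0.278
```

>>> {"api": "send_rows", "payload": {"moves": [[[0,0,5,-0.244,0.414,0,-0.45],[0,0,5,-0.244,0.414,0,-0.45],[0,0,5,-0.244,0.414,0,-0.45],[0,0,5,-0.244,0.414,0,-0.45],[0,0,5,-0.244,0.414,0,-0.45]]]}}

```text
time_s: 6.15
position: [0.4457, 0.0777, 0.0938]
tcp_rot: [[-0.998, 0.066, 0.005], [0.066, 0.998, -0.001], [-0.005, -0.001, -1.0]]
force: [1.6, -2.5, 0.0]
opening: 0.275
```

>>> {"api": "send_rows", "payload": {"moves": [[[0,0,5,-0.244,0.414,0,-0.45],[0,0,5,-0.244,0.414,0,-0.45],[0,0,5,-0.244,0.414,0,-0.45],[0,0,5,-0.244,0.414,0,-0.45],[0,0,5,-0.244,0.414,0,-0.45]]]}}

```text
time_s: 6.65
position: [0.461, 0.0937, 0.0937]
tcp_rot: [[-0.877, 0.481, 0.002], [0.481, 0.877, -0.003], [-0.003, -0.001, -1.0]]
force: [-0.9, -8.1, 1.7]
opening: 0.277
```

>>> {"api": "send_rows", "payload": {"moves": [[[0,0,5,-0.244,0.414,0,-0.45],[0,0,5,-0.244,0.414,0,-0.45],[0,0,5,-0.244,0.414,0,-0.45],[0,0,5,-0.244,0.414,0,-0.45],[0,0,5,-0.244,0.414,0,-0.45]]]}}

```text
time_s: 7.15
position: [0.4828, 0.1033, 0.0936]
tcp_rot: [[-0.591, 0.807, 0.001], [0.807, 0.591, -0.001], [-0.001, 0.0, -1.0]]
force: [-1.2, -2.1, 0.3]
opening: 0.279
```

>>> {"api": "send_rows", "payload": {"moves": [[[0,0,5,-0.244,0.414,0,-0.45],[0,0,5,-0.244,0.414,0,-0.45],[0,0,5,-0.244,0.414,0,-0.45],[0,0,5,-0.244,0.414,0,-0.45],[0,0,5,-0.244,0.414,0,-0.45]]]}}

```text
time_s: 7.65
position: [0.5059, 0.1021, 0.0935]
tcp_rot: [[-0.194, 0.981, -0.001], [0.981, 0.194, 0.0], [0.0, -0.001, -1.0]]
force: [-1.4, 0.8, 0.7]
opening: 0.276
```

>>> {"api": "send_rows", "payload": {"moves": [[[0,0,5,-0.244,0.414,0,-0.45],[0,0,5,-0.244,0.414,0,-0.45],[0,0,5,-0.244,0.414,0,-0.45],[0,0,5,-0.244,0.414,0,-0.45],[0,0,0,0,0,0,-0.45]]]}}

```text
time_s: 8.15
position: [0.5243, 0.0932, 0.0935]
tcp_rot: [[0.15, 0.989, 0.002], [0.989, -0.15, -0.0], [0.0, 0.002, -1.0]]
force: [0.9, -0.3, -0.3]
opening: 0.275
```

>>> {"api": "send_rows", "payload": {"moves": [[[0,0,0,0,-0.4,0,-0.45],[0,0,0,0,0,-4,-0.45],[0,0,0,0,0,-4.5,-1],[0,0,0,0,0,-4.5,-1],[0,0,0,0,0,-4.5,-1]]]}}

```text
time_s: 8.65
position: [0.5184, 0.0941, 0.2695]
tcp_rot: [[0.148, 0.989, -0.0], [0.989, -0.148, -0.0], [-0.0, -0.0, -1.0]]
force: [1.7, -0.2, -1.4]
opening: 0.09
```

>>> {"api": "send_rows", "payload": {"moves": [[[0,0,0,0,0,-4.5,-1],[0,0,0,0,0,-4.5,-1],[0,0,0,0,0,-4.5,-1],[0,0,0,0,0,0,-1],[0,0,0,0,0,0,-1]]]}}

```text
time_s: 9.15
position: [0.5191, 0.0941, 0.4037]
tcp_rot: [[0.149, 0.989, 0.003], [0.989, -0.149, -0.0], [0.0, 0.003, -1.0]]
force: [-0.4, 0.2, -1.6]
opening: 0.007
```

```bash
python3 - <<'E'
from h import *; import cv2
s=readout.read_state(); print(s["position"],s["tcp_rot"],s["force"],s["opening"])
a=capture("top")[165:305,190:390]; b=capture("scene")[130:290,180:380]
r=lambda i:cv2.resize(i,(560,int(560*i.shape[0]/200)),interpolation=cv2.INTER_CUBIC)
im=np.vstack([r(a),r(b)]); print(im.shape)
cv2.imwrite("pics/c4.png",cv2.resize(im,None,fx=.7,fy=.7,interpolation=cv2.INTER_AREA))
E
```

```text
[0.519056   0.09410223 0.40373988] [[ 1.48925876e-01  9.88844746e-01  2.67427546e-03]
 [ 9.88848337e-01 -1.48925940e-01 -1.75979559e-04]
 [ 2.24252526e-04  2.67066075e-03 -9.99996409e-01]] [-0.38525325  0.17058955 -1.60099392] 0.006897083080930936
(840, 560, 3)
```

View pics/c4.png

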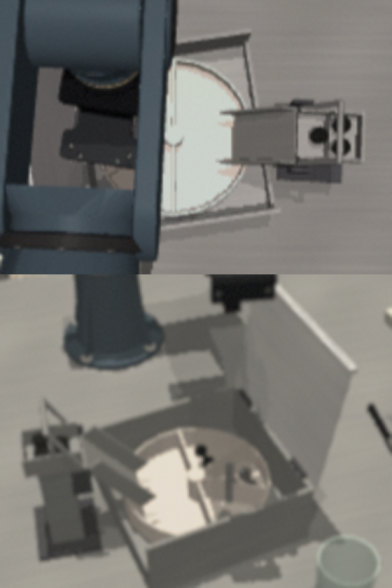

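>>> {"api": "send_rows", "payload": {"moves": [[[0,0,0,-4.93,0.12,0,-1],[0,0,0,-4.93,0.12,0,-1],[0,0,0,-4.93,0.12,0,-1],[0,0,0,-4.93,0.12,0,-1],[0,0,0,-4.93,0.12,0,-1]]]}}

```text
time_s: 9.75
position: [0.4868, -0.1518, 0.4003]
tcp_rot: [[0.149, 0.989, -0.004], [0.989, -0.149, 0.002], [0.002, -0.004, -1.0]]
force: [0.5, -0.6, -0.3]
opening: 0.002
```

>>> {"api": "send_rows", "payload": {"moves": [[[0,0,0,-4.93,0.12,0,-1],[0,0,-7,0,0,0,-1],[0,0,0,0,0,4,-1],[0,0,0,0,0,4,-1],[0,0,0,0,0,0,-1]]]}}

```text
time_s: 10.25
position: [0.4775, -0.1968, 0.3156]
tcp_rot: [[0.029, 0.999, -0.014], [1.0, -0.029, 0.01], [0.009, -0.015, -1.0]]
force: [-0.4, 1.4, -0.2]
opening: 0.006
```

```bash
python3 - <<'E'
from h import *; import cv2
s=readout.read_state(); print(s["position"],np.round(s["tcp_rot"],3).tolist(),s["force"])
b=capture("scene")
for t in ("tray_bar","stopper0"): print([(np.round(d["location"],3).tolist(),round(d["p"],2)) for d in spot_in("scene",t)])
print([px("scene",[.482,-.166,z]) for z in (.251,)], px("scene",s["position"]), px("scene",[.482+.037,-.167,.251]), px("scene",[.482-.037,-.165,.251]))
cv2.imwrite("pics/c5.png",cv2.resize(b[130:290,150:350],None,fx=3,fy=3,interpolation=cv2.INTER_CUBIC))
E
```

```text
[ 0.47750924 -0.19684828  0.31556888] [[0.029, 0.999, -0.014], [1.0, -0.029, 0.01], [0.009, -0.015, -1.0]] [-0.41427501  1.38432919 -0.17815114]
[([0.498, -0.164, 0.191], 0.72)]
[([0.476, -0.182, 0.194], 0.64), ([0.498, -0.18, 0.196], 0.61)]
[(np.float64(202.17097862554476), np.float64(202.08773518781027))] (np.float64(186.48865346905404), np.float64(185.05770558193632)) (np.float64(203.55353581574832), np.float64(211.09799445144242)) (np.float64(200.85129199532392), np.float64(193.48720945962071))
```

View pics/c5.png

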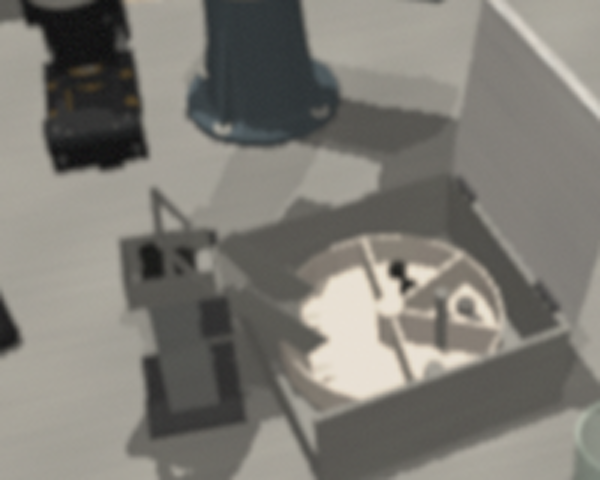

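>>> {"api": "send_rows", "payload": {"moves": [[[0,0,0,0,0.3,3,-1],[0,0,0,0,0,3,-1],[0,0,0,0,0,2.2,-1],[0,0,0,0,0,0,-1],[0,0,0,0.5,0,0,-1]]]}}

```text
time_s: 10.9
position: [0.4867, -0.1957, 0.2424]
tcp_rot: [[0.029, 1.0, 0.003], [1.0, -0.029, -0.002], [-0.002, 0.003, -1.0]]
force: [0.7, -0.3, 0.1]
opening: 0.008
```

>>> {"api": "send_rows", "payload": {"moves": [[[0,0,0,1,0,0,-1],[0,0,0,1,0,0,-1],[0,0,0,1,0,0,-1],[0,0,0,1,0,0,-1],[0,0,0,0,0,0,-1]]]}}

```text
time_s: 11.4
position: [0.4862, -0.1528, 0.2408]
tcp_rot: [[0.027, 1.0, -0.0], [1.0, -0.027, 0.001], [0.001, -0.0, -1.0]]
force: [0.1, -1.1, 0.1]
opening: 0.004
```

>>> {"api": "send_rows", "payload": {"moves": [[[0,0,0,1,0,0,-1],[0,0,0,1,0,0,-1],[0,0,0,1,0,0.2,-1],[0,0,0,0.8,0,0.2,-1],[0,0,0,0.8,0,0.2,-1]]]}}

```text
time_s: 11.9
position: [0.4874, -0.1076, 0.2341]
tcp_rot: [[0.028, 1.0, -0.001], [1.0, -0.028, 0.001], [0.001, -0.001, -1.0]]
force: [0.4, -0.8, -0.9]
opening: 0.005
```

>>> {"api": "send_rows", "payload": {"moves": [[[0,0,0,0.5,0,0,-1],[0,0,0,0.4,0,0,-1],[0,0,0,0.3,0,0,-1],[0,0,0,0.2,0,0,-1],[0,0,0,0,0,0,-1]]]}}

```text
time_s: 12.4
position: [0.4881, -0.0945, 0.2346]
tcp_rot: [[0.029, 1.0, 0.0], [1.0, -0.029, 0.0], [0.0, 0.0, -1.0]]
force: [-0.3, 0.0, 0.4]
opening: 0.006
```

>>> {"api": "send_rows", "payload": {"moves": [[[0,0,0,0.2,0,0,-1],[0,0,0,0.2,0,0,-1],[0,0,0,0,0,0,-1],[0,0,0,0,0,0,-1],[0,0,0,0,0,0,-1]]]}}

```text
time_s: 12.9
position: [0.4883, -0.0925, 0.2347]
tcp_rot: [[0.028, 1.0, 0.0], [1.0, -0.028, -0.004], [-0.004, 0.0, -1.0]]
force: [-1.7, -6.1, -1.1]
opening: 0.008
```

```bash
python3 - <<'E'
from h import *; import cv2
s=readout.read_state(); print(s["position"],s["force"])
b=capture("scene")
print([(np.round(d["location"],3).tolist(),round(d["p"],2)) for d in spot_in("scene","stopper0")])
cv2.imwrite("pics/c6.png",cv2.resize(b[130:290,150:350],None,fx=3.5,fy=3.5,interpolation=cv2.INTER_CUBIC))
E
```

```text
[ 0.48832332 -0.09246627  0.23469006] [-1.68334788 -6.13311839 -1.11441915]
[([0.501, 0.015, 0.047], 0.52), ([0.519, -0.139, 0.232], 0.3), ([0.484, 0.048, 0.036], 0.18)]
```

View pics/c6.png

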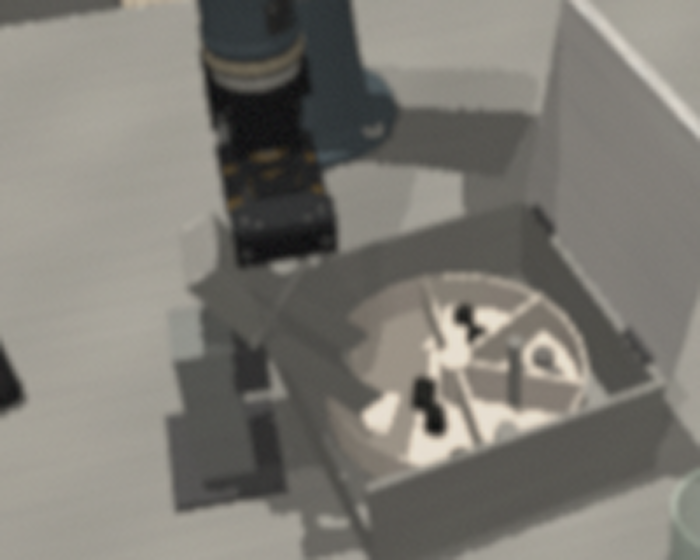

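>>> {"api": "send_rows", "payload": {"moves": [[[0,0,0,0,0,0,-1],[0,0,0,0,0,0,-1],[0,0,0,0,0,0,-1],[0,0,0,0,0,0,-1],[0,0,0,0,0,0,-1]]]}}

```text
time_s: 13.5
position: [0.4883, -0.0925, 0.2347]
tcp_rot: [[0.028, 1.0, 0.0], [1.0, -0.028, -0.003], [-0.003, 0.0, -1.0]]
force: [-1.5, -5.5, -0.5]
opening: 0.006
```

>>> {"api": "send_rows", "payload": {"moves": [[[0,0,0,-2,0,0,-1],[0,0,0,-2,0,0,-1],[0,0,0,-2,0,0,-1],[0,0,0,-2,0,0,-1],[0,0,0,-2,0,0,-1]]]}}

```text
time_s: 14.0
position: [0.4853, -0.1912, 0.2346]
tcp_rot: [[0.029, 1.0, 0.0], [1.0, -0.029, 0.001], [0.001, 0.0, -1.0]]
force: [0.2, -0.1, 0.6]
opening: 0.005
```

>>> {"api": "send_rows", "payload": {"moves": [[[0,0,0,-1,0,-1,-1],[0,0,0,0,0,-4,-1],[0,0,0,0,0,-4,-1],[0,0,0,0,0,-4,-1],[0,0,0,0,0,-4,-1]]]}}

```text
time_s: 14.5
position: [0.4848, -0.1999, 0.407]
tcp_rot: [[0.028, 1.0, 0.001], [1.0, -0.028, 0.0], [0.0, 0.001, -1.0]]
force: [1.0, 0.2, -0.2]
opening: 0.003
```

```bash
python3 - <<'E'
from h import *; import cv2
s=readout.read_state(); print(s["position"],s["force"])
b=capture("scene"); a=capture("top")
for c in("scene","top"):print([(np.round(d["location"],3).tolist(),round(d["p"],2)) for d in spot_in(c,"stopper0")])
im=np.hstack([cv2.resize(x,(400,400),interpolation=cv2.INTER_CUBIC) for x in (b[140:290,185:335],a[165:305,230:390])])
cv2.imwrite("pics/c7.png",im)
E
```

```text
[ 0.48478682 -0.19987243  0.40701863] [ 1.03626832  0.24873163 -0.15297644]
[([0.5, 0.016, 0.047], 0.57), ([0.534, 0.018, 0.048], 0.43)]
[([0.589, 0.028, 0.049], 0.58), ([0.489, 0.023, 0.05], 0.57)]
```

View pics/c7.png

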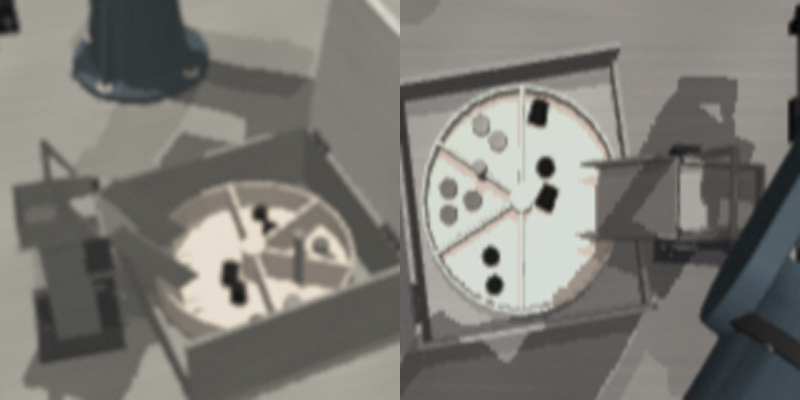

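>>> {"api": "send_rows", "payload": {"moves": [[[0,0,-5,0,0,-3.5,-1],[0,0,-4.5,0,0,0,-1],[0,0,0,4.55,0.39,0,-1],[0,0,0,4.55,0.39,0,-1],[0,0,0,4.55,0.39,0,-1]]]}}

```text
time_s: 15.2
position: [0.4767, -0.0621, 0.4375]
tcp_rot: [[-0.135, 0.991, -0.004], [0.991, 0.135, 0.002], [0.003, -0.004, -1.0]]
force: [0.9, 0.4, -0.4]
opening: 0.006
```

>>> {"api": "send_rows", "payload": {"moves": [[[0,0,0,4.55,0.39,0,-1],[0,0,0,4.55,0.39,0,-1],[0,0,0,4.55,0.39,0,-1],[0,0,0,4.55,0.39,0,-1],[0,0,0,4.55,0.39,0,-1]]]}}

```text
time_s: 15.7
position: [0.4646, 0.1661, 0.4377]
tcp_rot: [[-0.137, 0.991, -0.004], [0.991, 0.137, -0.0], [0.0, -0.004, -1.0]]
force: [-0.2, -0.3, 0.6]
opening: 0.006
```

>>> {"api": "send_rows", "payload": {"moves": [[[0,0,0,4.55,0.39,0,-1],[0,0,0,4.55,0.39,0,-1],[0,0,0,0,0,0,-1],[0,0,0,0,0,0,-1],[0,0,0,0,0,0,-1]]]}}

```text
time_s: 16.2
position: [0.461, 0.2545, 0.4384]
tcp_rot: [[-0.136, 0.991, -0.003], [0.991, 0.136, -0.001], [-0.001, -0.003, -1.0]]
force: [0.7, -0.6, -0.8]
opening: 0.006
```

>>> {"api": "send_rows", "payload": {"moves": [[[0,0,0,0,0,4,-1],[0,0,0,0,0,4,-1],[0,0,0,0,0,3,-1],[0,0,0,0,0,3,-1],[0,0,0,0,0,0,-1]]]}}

```text
time_s: 16.7
position: [0.4587, 0.2528, 0.2955]
tcp_rot: [[-0.134, 0.991, -0.01], [0.991, 0.134, -0.003], [-0.002, -0.01, -1.0]]
force: [-0.5, -0.9, 0.1]
opening: 0.006
```

>>> {"api": "send_rows", "payload": {"moves": [[[0,0,0,-0.7,0,0,-1],[0,0,0,-0.7,0,0,-1],[0,0,0,-0.7,0,0,-1],[0,0,0,-0.7,0,0,-1],[0,0,0,-0.7,0,0,-1]]]}}

```text
time_s: 17.2
position: [0.4672, 0.2208, 0.301]
tcp_rot: [[-0.137, 0.991, 0.003], [0.991, 0.137, 0.002], [0.002, 0.004, -1.0]]
force: [-0.3, 3.9, 2.5]
opening: 0.009
```

>>> {"api": "send_rows", "payload": {"moves": [[[0,0,0,-0.7,0,0,-1],[0,0,0,-0.7,0,0,-1],[0,0,0,-0.7,0,0,-1],[0,0,0,0,0,0,-1],[0,0,0,0,0,0,-1]]]}}

```text
time_s: 17.7
position: [0.4686, 0.1989, 0.2989]
tcp_rot: [[-0.136, 0.991, -0.002], [0.991, 0.136, -0.002], [-0.001, -0.002, -1.0]]
force: [-0.3, -0.0, -0.0]
opening: 0.003
```

>>> {"api": "send_rows", "payload": {"moves": [[[0,0,0,-0.96,0,0.18,-1],[0,0,0,-0.96,0,0.18,-1],[0,0,0,-0.96,0,0.18,-1],[0,0,0,-0.96,0,0.18,-1],[0,0,0,-0.96,0,0.18,-1]]]}}

```text
time_s: 18.2
position: [0.476, 0.1516, 0.2905]
tcp_rot: [[-0.136, 0.991, 0.001], [0.991, 0.136, 0.0], [0.0, 0.001, -1.0]]
force: [0.7, 2.9, 0.4]
opening: 0.008
```

>>> {"api": "send_rows", "payload": {"moves": [[[0,0,0,-0.9,0,0.2,-1],[0,0,0,-0.9,0,0.3,-1],[0,0,0,-0.88,0,0.35,-1],[0,0,0,-0.86,0,0.4,-1],[0,0,0,-0.85,0,0.4,-1]]]}}

```text
time_s: 18.7
position: [0.4819, 0.108, 0.2738]
tcp_rot: [[-0.137, 0.991, 0.0], [0.991, 0.137, -0.0], [-0.0, 0.0, -1.0]]
force: [0.4, 0.9, 1.3]
opening: 0.001
```

>>> {"api": "send_rows", "payload": {"moves": [[[0,0,0,-0.83,0,0.45,-1],[0,0,0,-0.8,0,0.5,-1],[0,0,0,-0.77,0,0.55,-1],[0,0,0,-0.73,0,0.6,-1],[0,0,0,-0.7,0,0.63,-1]]]}}

```text
time_s: 19.2
position: [0.4869, 0.0702, 0.2462]
tcp_rot: [[-0.137, 0.991, -0.0], [0.991, 0.137, -0.0], [-0.0, -0.0, -1.0]]
force: [1.7, 1.7, 1.4]
opening: 0.005
```

>>> {"api": "send_rows", "payload": {"moves": [[[0,0,0,-0.67,0,0.67,-1],[0,0,0,-0.63,0,0.7,-1],[0,0,0,-0.6,0,0.73,-1],[0,0,0,-0.56,0,0.76,-1],[0,0,0,-0.53,0,0.79,-1]]]}}

```text
time_s: 19.7
position: [0.491, 0.0409, 0.2096]
tcp_rot: [[-0.137, 0.991, -0.0], [0.991, 0.137, -0.0], [-0.0, -0.0, -1.0]]
force: [1.4, 0.6, 0.7]
opening: 0.003
```

>>> {"api": "send_rows", "payload": {"moves": [[[0,0,0,-0.45,0,0.82,-1],[0,0,0,-0.42,0,0.84,-1],[0,0,0,-0.38,0,0.85,-1],[0,0,0,-0.36,0,0.87,-1],[0,0,0,-0.32,0,0.88,-1]]]}}

```text
time_s: 20.2
position: [0.4936, 0.0221, 0.1668]
tcp_rot: [[-0.137, 0.991, -0.0], [0.991, 0.137, 0.0], [0.0, -0.0, -1.0]]
force: [0.8, 0.9, 1.5]
opening: 0.002
```

>>> {"api": "send_rows", "payload": {"moves": [[[0,0,0,-0.25,0,0.9,-1],[0,0,0,-0.2,0,0.9,-1],[0,0,0,-0.15,0,0.8,-1],[0,0,0,-0.1,0,0.8,-1],[0,0,0,0,0,0.5,-1]]]}}

```text
time_s: 20.7
position: [0.4943, 0.0151, 0.1278]
tcp_rot: [[-0.137, 0.991, -0.001], [0.991, 0.137, -0.0], [-0.0, -0.001, -1.0]]
force: [0.5, -0.9, 0.9]
opening: 0.005
```

>>> {"api": "send_rows", "payload": {"moves": [[[0,0,0,0,0,0.2,-1],[0,0,0,0,0,0.2,-1],[0,0,0,0,0,0.2,-1],[0,0,0,0,0,0.1,-1],[0,0,0,0,0,0,-1]]]}}

```text
time_s: 21.2
position: [0.4945, 0.0153, 0.1219]
tcp_rot: [[-0.137, 0.991, 0.0], [0.991, 0.137, -0.0], [-0.0, 0.0, -1.0]]
force: [-1.1, -0.3, 2.2]
opening: 0.002
```

>>> {"api": "send_rows", "payload": {"moves": [[[0,0,0,0,0,0.1,-1],[0,0,0,0,0,0.1,-1],[0,0,0,0,0,0,-1],[0,0,0,0,0,0,-1],[0,0,0,0,0,0,-1]]]}}

```text
time_s: 21.7
position: [0.4946, 0.0153, 0.1218]
tcp_rot: [[-0.137, 0.991, 0.001], [0.991, 0.137, -0.0], [-0.001, 0.001, -1.0]]
force: [-4.1, -0.3, 18.3]
opening: 0.003
```

>>> {"api": "send_rows", "payload": {"moves": [[[0,0,0,0,0,-1,-1],[0,0,0,0,0,-4,-1],[0,0,0,0,0,-4.5,-1],[0,0,0,0,0,-4.5,-1],[0,0,0,0,0,-4.5,-1]]]}}

```text
time_s: 22.2
position: [0.4943, 0.0155, 0.3066]
tcp_rot: [[-0.137, 0.991, 0.0], [0.991, 0.137, 0.0], [0.0, 0.0, -1.0]]
force: [1.6, 0.0, 0.4]
opening: 0.006
```

>>> {"api": "send_rows", "payload": {"moves": [[[0,0,0,4,0,-4,-1],[0,0,0,4.5,0,0,-1],[0,0,0,4.5,0,0,-1],[0,0,0,4.5,0,0,-1],[0,0,0,4.5,0,0,-1]]]}}

```text
time_s: 22.7
position: [0.4646, 0.2303, 0.3404]
tcp_rot: [[-0.136, 0.991, 0.001], [0.991, 0.136, 0.0], [0.0, 0.001, -1.0]]
force: [0.9, -0.0, -0.7]
opening: 0.007
```

```bash
python3 - <<'E'
from h import *; import cv2
s=readout.read_state(); print(s["time_s"],s["position"],s["force"])
b=capture("scene"); a=capture("top")
cv2.imwrite("pics/c8.png",np.hstack([cv2.resize(x,(400,400),interpolation=cv2.INTER_CUBIC) for x in (b[140:290,185:335],a[145:305,210:370])]))
E
```

```text
22.7 [0.46464093 0.23034804 0.3403734 ] [ 0.86987909 -0.01376437 -0.68330037]
```

View pics/c8.png

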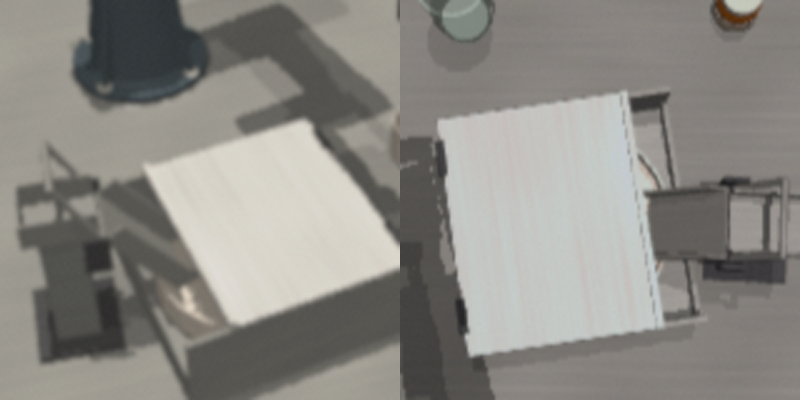

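The lid lies flat on the housing, the tray is back level and empty, and the arm is clear. I'm handing in.

```bash
python3 -c "
from rig import bot; print(bot.hand_in())"
```

```text
the job is handed in; nothing more can be done
None
```

The job is done and handed in at about 23 s of the 72 s allowed; `hand_in` reported no verdict.

- **Carousel:** I turned it about 140° clockwise by its peg. The top view then showed its divider square across the chute, with the big compartment under the mouth. I judged this by eye from the picture. It was not visible once the lid was down.
- **Tray:** I pushed the bar until it met its stop, at about 6 N. All three stoppers show in the big compartment in the top view. The networks found only two per picture, so the third rests on my reading of that image. The outermost stopper is about 101 mm from the axis, against the 112 mm limit.
- **Lid:** I lowered it slowly, at about 0.5 rad/s, until it met a firm stop at 18 N with the fingertip 122 mm above the table. The last picture shows it flat on the housing, with the tray back level and empty.
- **Other things on the bench:** the arm did not go near any bystander, but I did not measure their positions again at the end.

The housing corners measured about 263 mm apart instead of 270 mm. The chute also stands about 10° off the housing's own axis, so I aligned the compartment to the chute as seen.

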